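# Tip one greased sleeve from the trough into the kit box

### The arm

A 6-joint arm with a two-finger parallel gripper is mounted at the origin on the work surface. World frame = base frame: x ahead of the robot, y to its left, z up, the work surface at z = 0. Lengths are in m, angles in rad, forces in N, time in s.
With the tool pointing down it reaches from about 0.375 to 0.975 m from the base axis. Payload 3.8 kg.
Tool frame: the origin (TCP) lies on the centre line of the jaws, within the pads' length; the fingertips stand 22 mm ahead of it and the grasp point (between the pads) lies 3 mm ahead of it; z points along the fingers, x is the direction in which the jaws open and shut, and the axes are right-handed (so a half turn about z gives the same grasp; the last joint's range is limited). The gripper opens to 85 mm and grips with 20 to 120 N. Pads are 22 mm wide; open, the fingers measure 114 mm over their backs; the gripper's body (76 mm by 85 mm) begins 54 mm behind the grasp point. The pads swing forward as they close: fully open they stand 13 mm farther back than shut.
Start: joints at [-1.189, 0.264, 1.604, -0, 1.274, -0.037], TCP at [0.274, -0.617, 0.253] pointing down, gripper open.
Joint ranges: [-2.63, 2.63], [-0.94, 2.18], [0.31, 2.57], [-1.31, 4.45], [0, 2.66], [-2.55, 2.55]. Speed limits (rad/s): [2.57, 2.57, 3.14, 3.14, 3.14, 3.14].

### API

Orientations are given as a rotation vector (axis times angle).
In Python, from workcell import bot, viewer gives the robot as it stands.
- The arm moves only by the tool move_arm, never from a script. Its argument "series" is text: rows parted by semicolons, each of 7 numbers parted by spaces: the turn, a rotation vector about the tool's x, y, z scaled (see below), then the shift along the tool's x, y, z scaled (see below), then the opening, from -1 (shut) to 1 (fully open). A call has exactly 8 rows; each row is the pose to reach, as a shift and turn from the pose commanded when the call began, along the tool's axes at that moment; what a row does not reach only later rows make up. The controller multiplies each number of a shift by 100 mm and each number of a turn by 120 degrees. A row lasts 1/10 s, in which the tool goes at most 50 mm and 8.59 degrees, less where a joint would pass 70% of its speed; a pose out of reach is approached as far as the arm can. A call with a number of a shift or a turn outside -1 to 1 is refused whole. A call with a gripper value outside its range is refused whole. The fingers move at their own pace and stop on an object; "squeeze" is the grip in N (left out, the last holds). Time passes only in rows, so rows that repeat a pose let the fingers close, or fill a call up. It gives the time, the measured TCP pose, the force and the opening at its end, in the units of the state.
- bot.read_state(): the state, without advancing time (a new reading comes with each control period).
- viewer.read_camera(name): name is "scene" or "side" or "wrist"; returns a dict with "pixels" (480x640x3 uint8, red, green, blue), "K" (3x3 intrinsics, pixels), "world_to_cam" (4x4, takes a point from world to camera coordinates); the wrist camera has in their place "mount" (4x4, takes a point from camera to tool coordinates, whose origin is the TCP and whose axes are the tool frame's). Camera axes: x right, y up, looking along -z (the intrinsics and any distortion apply to the point x, -y, -z); pixel columns grow to the right and rows downward; lengths in m; the calibration is good to about 2 mm. The wrist camera is an equidistant fisheye: a pixel r from the principal point sees the ray r / f radians off the axis. A picture is of the moment at which its call begins: read the wrist's pose just before it. There is no depth.
- bot.finish_job(): hands the job in, once; it reports no verdict.
The state is a dict: "time": time; "q": joint angles; "joint_vel": joint speeds; "joint_torque": joint torques, N m; "tool_pos": TCP position; "tcp_rot": TCP orientation; "wrist_force": force on the tool from outside, world axes, zero at the start; "torque": the same for the moment, N m; "width": opening from 0.0 (shut) to 1.0 (fully open).
Only numpy, scipy, OpenCV 4.12 (cv2) and the standard library are available. Lean on these libraries where they do the work, as an engineer would, in place of code of your own. Each camera call takes 0.05 s, during which the arm holds its last target.

### The job

The three steel sleeves in the trough are freshly greased, so never touch them with the fingers: lift the trough by its black grip, hold its open end low over the open black box and tilt it just until the sleeves begin to slide, so that only the first one drops into the box and the other two stay in the trough. Then stand the trough back upright on the tray and let go. Leave the box and everything else where they are.

Things in the scene. Friction and masses are not known exactly. Their poses are not given: they have to be found in the camera images.
- trough_handle (a point): Centre of the loose trough's black grip bar: 18 mm thick (along the trough), 38 long (across it), 22 high, to grip from above, fingers closing along the trough (x). Its centre is 77 mm over the trough's underside, 45 over its wall tops. x points from the trough's open mouth to its closed end, z up. Steel trough, 0.2 to 0.3 kg empty, 218 long, 32 wide, on a 60 x 120 base plate.
- trough_mouth (a point): Middle of the edge of the trough's inner floor at its open end: 109 mm along -x and 70 mm below the grip's centre; same axes. The trough is a straight open-topped channel, 26 mm wide inside, walls 3 mm thick and 25 mm high over the floor; floor 4 mm thick. No lip at the mouth; the other end is closed by a wall.
- tray: Grey plastic tray on rubber feet, 320 x 270 mm, fixed. Origin at the centre of its footprint, on the shelf; x along the 320 mm side. Its floor is 12 mm above the shelf, its rim 24 mm. The trough stands on it, among a tyre lever, a spoke wrench and a gauge.
- kit_box: Open black plastic box, loose, 150 mm (x) x 130 mm (y), 55 mm high, walls 4 mm, floor 4 mm, about 0.6 kg. Origin at the centre of its underside. Its lid, with a spring clip, is swung fully open: it hangs from the +x rim and slopes down to the shelf, out to 205 mm from the origin.
- sleeve_front_centre (a point): Centre of a greased steel tube, 62 mm long, 22 mm across, 110 to 170 g, lying lengthwise in the trough, nearest the mouth, the one that goes into the box; x is the tube's axis. The three look alike and lie in line. They begin to slide on the trough floor at a tilt that is not known beforehand, between 12 and 28 degrees, about the same for all three.
- sleeve_mid_centre (a point): Centre of a greased steel tube, 62 mm long, 22 mm across, 110 to 170 g, lying lengthwise in the trough, in the middle; x is the tube's axis. The three look alike and lie in line. They begin to slide on the trough floor at a tilt that is not known beforehand, between 12 and 28 degrees, about the same for all three.
- sleeve_back_centre (a point): Centre of a greased steel tube, 62 mm long, 22 mm across, 110 to 170 g, lying lengthwise in the trough, nearest the closed end; x is the tube's axis. The three look alike and lie in line. They begin to slide on the trough floor at a tilt that is not known beforehand, between 12 and 28 degrees, about the same for all three.
- tyre_lever: Bystander: orange plastic tyre lever 120 mm long, lying on the tray; origin at its underside.
- spoke_wrench: Bystander: chrome spoke wrench 100 mm long, lying on the tray; origin at its underside.
- pump_gauge: Bystander: black push-button pump gauge 110 mm long, 22 mm high, lying on the tray; origin at its underside.
- lube_bottle: Bystander: bottle 130 mm high, 48 mm wide, on the shelf; origin at its underside.
- grease_tin: Bystander: round metal tin 70 mm high and wide, on the shelf; origin at its underside.
- pedal: Bystander: bicycle pedal, about 100 x 90 x 20 mm with its spindle, on the shelf; origin at its underside.
Not all that is in view belongs to the job. Leave any green or purple look-alike of the part that bears sleeve_back_centre alone.

How it is judged:
By the outcome, as a careful person would: the job done as asked, in the order asked, and still so for the second after the job is handed in, with the robot touching nothing.
It also fails if it takes over 69 s, if anything falls off the work surface, if the arm or the gripper's body presses on something with over 40 N, if the wrist force passes 120 N, or if a joint passes its speed limit or range.

## Working session

There is one attempt and no reset: what is moved stays moved. The work goes in short steps, Python scripts to look and compute and a tool call to move; the robot and the scene stay as the last step left them, time stands still between calls to the robot, and variables do not carry over. Pictures are saved under pics/ and viewed, and the job is handed in when it is done.

Besides the shell and the picture viewer there is one more tool, called after "Request:" by a JSON object that holds its "fn" and its "kwargs". move_arm: Moves the arm, as the interface text tells. Its arguments: {"type":"object","properties":{"series":{"type":"string"},"squeeze":{"type":"number"}},"required":["series"]}

```bash
mkdir -p pics; ls
python3 - <<'E'
from workcell import bot, viewer
import cv2,numpy as np
s=bot.read_state(); print(s)
for n in ["scene","side","wrist"]:
    c=viewer.read_camera(n); cv2.imwrite(f"pics/{n}0.png",c["pixels"][:,:,::-1])
    print(n,c["K"],c.get("world_to_cam",c.get("mount")), [k for k in c])
E
```

```text
pics
{'time': 0.0, 'q': array([-1.18891089e+00,  2.64764869e-01,  1.60537038e+00,  3.27840062e-05,
        1.27370553e+00, -3.68900008e-02]), 'joint_vel': array([ 1.16129250e-03,  1.28165743e-03,  7.24453651e-05, -5.17845910e-04,
       -3.29205520e-04, -6.02634153e-04]), 'joint_torque': array([-3.78513350e-04, -5.15109944e+01, -3.67315722e+01, -5.50048535e-04,
        1.29258778e-02,  1.91688849e-05]), 'tool_pos': array([ 0.27424305, -0.61603271,  0.25195604]), 'tcp_rot': array([-2.63355731,  1.71046407,  0.00285906]), 'wrist_force': array([ 0.18566551,  0.37919497, -0.08110009]), 'torque': array([ 0.03459795, -0.01084572, -0.05509611]), 'width': 1.0012205064437065}
scene [[540.27685631   0.         335.49018217]
 [  0.         540.27685631 241.67610785]
 [  0.           0.           1.        ]] [[ 0.09658552  0.99505479  0.02317772 -0.0663018 ]
 [-0.60903762  0.04066629  0.79209812  0.26595972]
 [ 0.78723847 -0.09062131  0.60995358 -1.68993274]
 [ 0.          0.          0.          1.        ]] ['pixels', 'K', 'world_to_cam']
side [[435.11756604   0.         320.93037754]
 [  0.         435.11756604 237.44646351]
 [  0.           0.           1.        ]] [[-0.83708479 -0.54683599  0.01610744  0.46096444]
 [ 0.42640148 -0.63371444  0.64543612 -0.25716149]
 [-0.34274018  0.547153    0.7636444  -0.9631866 ]
 [ 0.          0.          0.          1.        ]] ['pixels', 'K', 'world_to_cam']
wrist [[371.64829954   0.         322.85673238]
 [  0.         371.64829954 248.88775333]
 [  0.           0.           1.        ]] [[ 9.99999550e-01 -5.47081009e-05 -9.46656910e-04 -8.37459607e-04]
 [-3.26366500e-04 -9.57196234e-01 -2.89439566e-01 -7.34552547e-02]
 [-8.90301740e-04  2.89439745e-01 -9.57195822e-01 -1.20649719e-01]
 [ 0.00000000e+00  0.00000000e+00  0.00000000e+00  1.00000000e+00]] ['pixels', 'K', 'mount']
```

View pics/scene0.png

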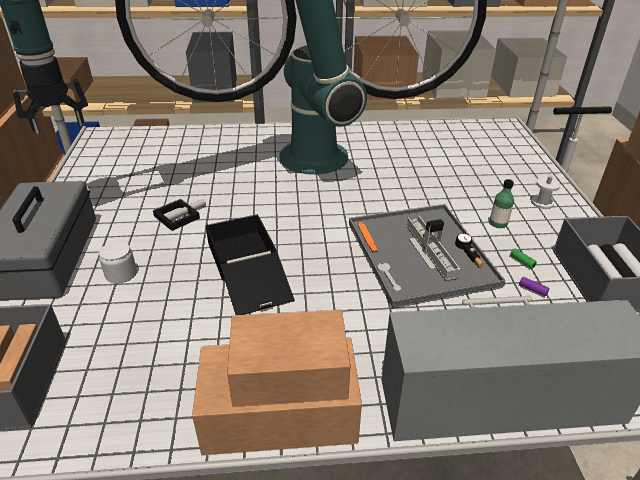

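View pics/side0.png

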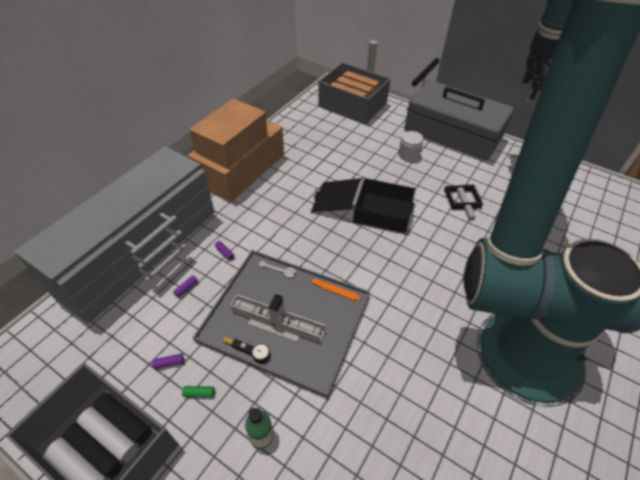

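View pics/wrist0.png

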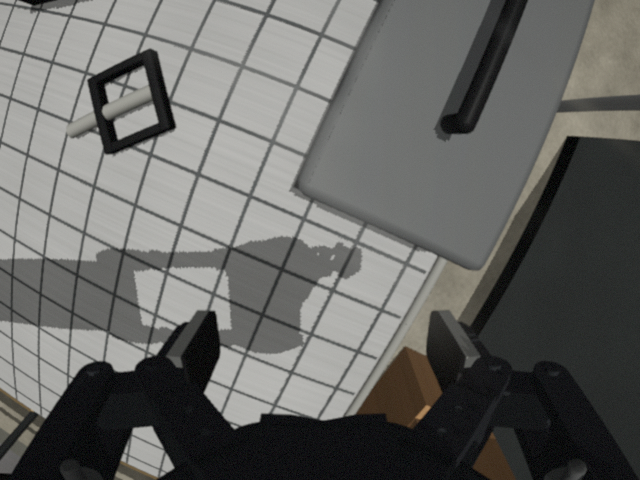

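Run:
```python
import cv2,numpy as np
a=cv2.imread("pics/scene0.png")[190:315,195:515]; cv2.imwrite("pics/sc_crop.png",cv2.resize(a,None,fx=2.5,fy=2.5,interpolation=cv2.INTER_CUBIC))
a=cv2.imread("pics/side0.png")[245:395,190:375]; cv2.imwrite("pics/sd_crop.png",cv2.resize(a,None,fx=4,fy=4,interpolation=cv2.INTER_CUBIC))
```

```text
(no output)
```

View pics/sc_crop.png

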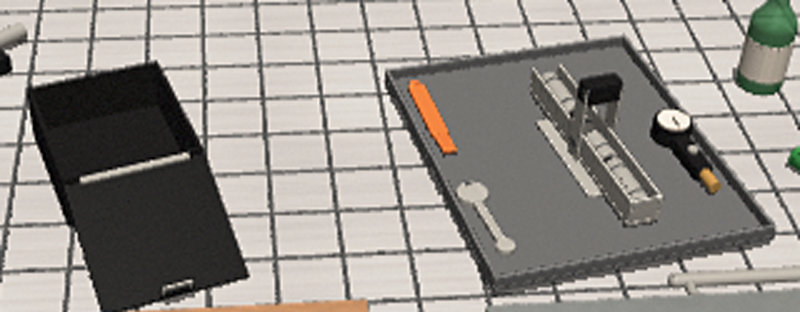

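View pics/sd_crop.png

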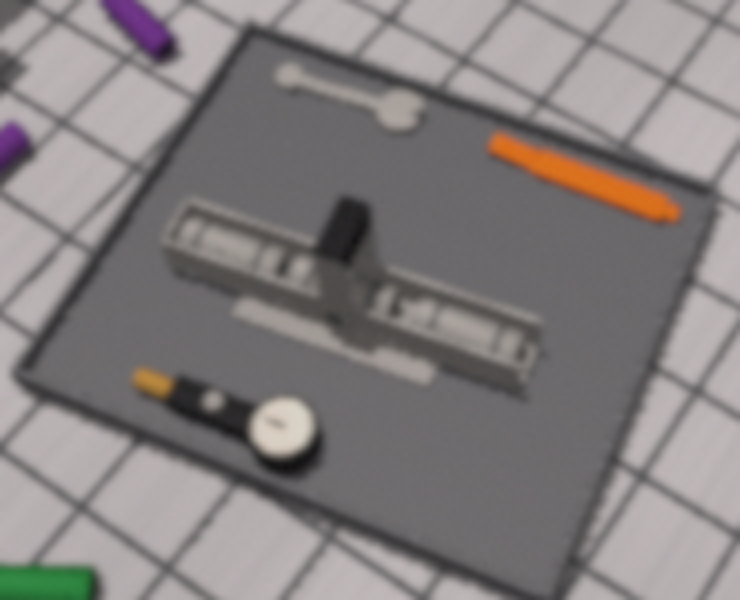

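```bash
cat > h.py <<'E'
import numpy as np, cv2
from scipy.spatial.transform import Rotation as R
from workcell import bot, viewer
CAM={}
def cam(n):
    if n not in CAM: CAM[n]=viewer.read_camera(n)
    return CAM[n]
def ray(n,uv,s=None):
    c=cam(n);K=c["K"];x=(uv[0]-K[0,2])/K[0,0];y=(uv[1]-K[1,2])/K[1,1]
    if n=="wrist":
        s=s or c["state"]; r=np.hypot(x,y); k=np.sin(r)/r if r>1e-9 else 1
        d=np.array([x*k,-y*k,-np.cos(r)]); T=np.eye(4);T[:3,:3]=R.from_rotvec(s["tcp_rot"]).as_matrix();T[:3,3]=s["tool_pos"]
        M=T@c["mount"]; d=M[:3,:3]@d; return M[:3,3],d/np.linalg.norm(d)
    W=c["world_to_cam"];d=W[:3,:3].T@np.array([x,-y,-1.]); return -W[:3,:3].T@W[:3,3],d/np.linalg.norm(d)
def plane(n,uv,z,s=None):
    o,d=ray(n,uv,s); return o+d*(z-o[2])/d[2]
def tri(*l):
    A=np.zeros((3,3));b=np.zeros(3);L=[ray(*a) for a in l]
    for o,d in L:
        P=np.eye(3)-np.outer(d,d);A+=P;b+=P@o
    p=np.linalg.solve(A,b); return p,[round(1e3*np.linalg.norm((np.eye(3)-np.outer(d,d))@(p-o)),1) for o,d in L]
def proj(n,p,s=None):
    c=cam(n);K=c["K"]
    if n=="wrist":
        s=s or c["state"];T=np.eye(4);T[:3,:3]=R.from_rotvec(s["tcp_rot"]).as_matrix();T[:3,3]=s["tool_pos"]
        q=np.linalg.inv(T@c["mount"])@np.append(p,1); v=np.array([q[0],-q[1],-q[2]]);h=np.hypot(v[0],v[1]);r=np.arctan2(h,v[2]);m=v[:2]/h*r
    else:
        q=c["world_to_cam"]@np.append(p,1);m=np.array([q[0],-q[1]])/-q[2]
    return m*K[0,0]+K[:2,2]
def snap(n,fn):
    s=bot.read_state();c=viewer.read_camera(n);c["state"]=s;CAM[n]=c;cv2.imwrite(fn,c["pixels"][:,:,::-1]);np.savez(fn[:-4]+".npz",K=c["K"],M=c.get("mount",c.get("world_to_cam")),p=s["tool_pos"],r=s["tcp_rot"])
    return c
E
python3 - <<'E'
from h import *
np.set_printoptions(precision=4,suppress=True)
S=lambda x,y:(195+x/2.5,190+y/2.5); D=lambda x,y:(190+x/4,245+y/4)
print("grip",tri(("scene",S(600,88)),("side",D(348,215))))
print("ends side (right=mouth?)",plane("side",D(540,322),.012+.032),plane("side",D(538,345),.044),"closed",plane("side",D(180,210),.044))
print("scene ends top: ",plane("scene",S(545,68),.044),plane("scene",S(647,200),.044))
# tray corners rim
for p in [(388,75),(628,40),(773,230),(492,285)]: print("tray",plane("scene",S(*p),.024))
# box corners rim .055
for p in [(32,90),(156,64),(203,153),(72,187)]: print("box",plane("scene",S(*p),.055))
for p in [(104,309),(247,275)]: print("lid",plane("scene",S(*p),.0))
for p in [(362,181),(415,185),(411,229),(355,221)]: print("boxside",plane("side",p,.055))
E
```

```text
grip (array([0.5099, 0.2434, 0.094 ]), [np.float64(3.7), np.float64(3.7)])
ends side (right=mouth?) [0.4018 0.213  0.044 ] [0.3951 0.2253 0.044 ] closed [0.6115 0.2668 0.044 ]
scene ends top:  [0.4074 0.2225 0.044 ] [0.6155 0.2706 0.044 ]
tray [0.3814 0.0668 0.024 ]
tray [0.3336 0.3308 0.024 ]
tray [0.6411 0.3821 0.024 ]
tray [0.692  0.1184 0.024 ]
box [ 0.4276 -0.2835  0.055 ]
box [ 0.3915 -0.1663  0.055 ]
box [ 0.5355 -0.1216  0.055 ]
box [ 0.5755 -0.2361  0.055 ]
lid [ 0.6723 -0.2086  0.    ]
lid [ 0.6398 -0.0869  0.    ]
boxside [ 0.56   -0.2262  0.055 ]
boxside [ 0.4275 -0.296   0.055 ]
boxside [ 0.3648 -0.1387  0.055 ]
boxside [ 0.4989 -0.0819  0.055 ]
```

```bash
cat >> h.py <<'E'
def down(yaw,pitch=0):
    # tool z down, tool x at yaw (rad); pitch>0 = mouth (-x) side down
    c,s=np.cos(yaw),np.sin(yaw)
    B=np.array([[c,s,0],[s,-c,0],[0,0,-1.]]).T
    B=np.array([[c,s,0],[s,-c,0],[0,0,-1.]]).T
    return R.from_matrix(B)*R.from_rotvec([0,pitch,0])
def plan(pos,rot=None):
    s=bot.read_state();q=R.from_rotvec(s["tcp_rot"])
    d=q.inv().apply(np.array(pos)-s["tool_pos"])/.1
    w=(q.inv()*rot).as_rotvec()/np.radians(120) if rot is not None else np.zeros(3)
    print("t",round(s["time"],2),"pos",s["tool_pos"].round(4),"F",s["wrist_force"].round(1),"w",round(s["width"],3),"| turn",w.round(4),"shift",d.round(3))
E
python3 -c "
from h import *
print(down(0.3).as_matrix())
plan([.49,.22,.26],down(np.radians(13)))"
```

```text
[[ 0.95533649  0.29552021  0.        ]
 [ 0.29552021 -0.95533649  0.        ]
 [ 0.          0.         -1.        ]]
t 0.25 pos [ 0.2744 -0.6164  0.2526] F [ 0.6 -0.7  0.4] w 0.999 | turn [-4.000e-04  4.000e-04 -6.584e-01] shift [-6.764 -5.371 -0.066]
```

Request:
{"fn": "move_arm", "kwargs": {"series": "0 0 0 -.12 -.1 0 1;0 0 0 -.25 -.2 0 1;0 0 0 -.38 -.31 0 1;0 0 0 -.5 -.41 0 1;0 0 0 -.63 -.52 0 1;0 0 0 -.75 -.62 0 1;0 0 0 -.88 -.72 0 1;0 0 0 -1 -.82 0 1"}}

```text
time: 1.05
tool_pos: [0.3091, -0.4905, 0.2534]
tcp_rot: [2.635, -1.711, 0.0]
wrist_force: [0.3, -0.3, 1.4]
width: 1.002
```

Request:
{"fn": "move_arm", "kwargs": {"series": "0 0 0 -.12 -.1 0 1;0 0 0 -.25 -.2 0 1;0 0 0 -.38 -.31 0 1;0 0 0 -.5 -.41 0 1;0 0 0 -.63 -.52 0 1;0 0 0 -.75 -.62 0 1;0 0 0 -.88 -.72 0 1;0 0 0 -1 -.82 0 1"}}

```text
time: 1.85
tool_pos: [0.3433, -0.3659, 0.2533]
tcp_rot: [-2.635, 1.711, -0.0]
wrist_force: [0.5, -0.4, 0.4]
width: 1.0
```

Request:
{"fn": "move_arm", "kwargs": {"series": "0 0 0 -.12 -.1 0 1;0 0 0 -.25 -.2 0 1;0 0 0 -.38 -.31 0 1;0 0 0 -.5 -.41 0 1;0 0 0 -.63 -.52 0 1;0 0 0 -.75 -.62 0 1;0 0 0 -.88 -.72 0 1;0 0 0 -1 -.82 0 1"}}

```text
time: 2.65
tool_pos: [0.3774, -0.2413, 0.2533]
tcp_rot: [2.635, -1.711, 0.0]
wrist_force: [-0.0, 0.3, 1.0]
width: 1.0
```

Request:
{"fn": "move_arm", "kwargs": {"series": "0 0 0 -.12 -.1 0 1;0 0 0 -.25 -.2 0 1;0 0 0 -.38 -.31 0 1;0 0 0 -.5 -.41 0 1;0 0 0 -.63 -.52 0 1;0 0 0 -.75 -.62 0 1;0 0 0 -.88 -.72 0 1;0 0 0 -1 -.82 0 1"}}

```text
time: 3.45
tool_pos: [0.4115, -0.1166, 0.2533]
tcp_rot: [-2.635, 1.711, -0.0]
wrist_force: [0.4, 0.6, -0.5]
width: 1.0
```

```bash
python3 -c "
from h import *
plan([.49,.22,.26],down(np.radians(13)))
snap('wrist','pics/w1.png')"
```

```text
t 3.45 pos [ 0.4115 -0.1166  0.2533] F [ 0.4  0.6 -0.5] w 1.0 | turn [-0.000e+00 -1.000e-04 -6.583e-01] shift [-2.755 -2.086 -0.067]
```

View pics/w1.png

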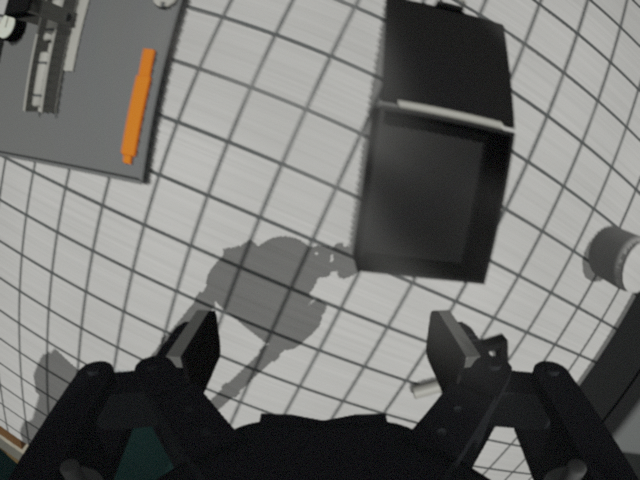

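Run:
```python
from h import *
d=np.load("pics/w1.npz");CAM["wrist"]=dict(K=d["K"],mount=d["M"],state=dict(tool_pos=d["p"],tcp_rot=d["r"]))
P=[plane("wrist",p,.055) for p in [(357,270),(485,282),(513,130),(380,104)]]
for p in P: print(p.round(4))
print(np.mean(P,0))
```

```text
[ 0.3846 -0.1622  0.055 ]
[ 0.4243 -0.286   0.055 ]
[ 0.5663 -0.2391  0.055 ]
[ 0.5271 -0.1175  0.055 ]
[ 0.47557578 -0.20120589  0.055     ]
```

Request:
{"fn": "move_arm", "kwargs": {"series": "0 0 -.04 -.12 -.1 0 1;0 0 -.08 -.25 -.2 0 1;0 0 -.12 -.38 -.3 0 1;0 0 -.16 -.5 -.4 0 1;0 0 -.2 -.63 -.5 0 1;0 0 -.24 -.75 -.6 0 1;0 0 -.28 -.88 -.7 0 1;0 0 -.32 -1 -.8 0 1"}}

```text
time: 4.3
tool_pos: [0.4438, 0.0068, 0.2533]
tcp_rot: [3.052, -0.744, 0.0]
wrist_force: [0.4, 0.1, 0.3]
width: 1.002
```

```bash
python3 -c "
from h import *
plan([.45,.21,.26],down(np.radians(13)))"
```

```text
t 4.3 pos [0.4438 0.0068 0.2533] F [0.4 0.1 0.3] w 1.002 | turn [ 1.000e-04 -1.000e-04 -3.366e-01] shift [-0.88  -1.832 -0.067]
```

Request:
{"fn": "move_arm", "kwargs": {"series": "0 0 -.04 -.06 -.12 0 1;0 0 -.08 -.12 -.25 0 1;0 0 -.12 -.18 -.38 0 1;0 0 -.17 -.25 -.5 0 1;0 0 -.21 -.32 -.63 0 1;0 0 -.25 -.38 -.75 0 1;0 0 -.29 -.44 -.88 0 1;0 0 -.336 -.5 -1 0 1"}}

```text
time: 5.1
tool_pos: [0.4457, 0.1185, 0.2533]
tcp_rot: [3.121, 0.354, 0.0]
wrist_force: [1.0, -0.2, -0.2]
width: 0.996
```

```bash
python3 -c "
from h import *
snap('wrist','pics/w2.png')
plan([.5,.20,.26],down(np.radians(13)))"
```

```text
t 5.15 pos [0.4458 0.12   0.2534] F [ 0.3  0.9 -0.9] w 1.002 | turn [-0.0007 -0.0003  0.0015] shift [ 0.71  -0.655 -0.065]
```

View pics/w2.png

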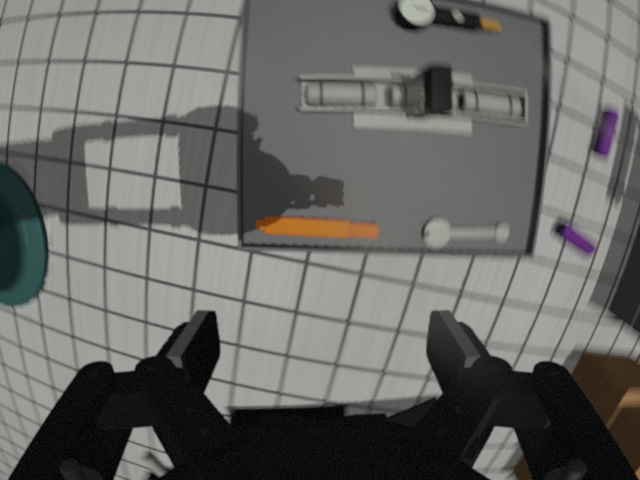

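Run:
```python
import cv2
a=cv2.imread("pics/w2.png")[55:145,285:540]; cv2.imwrite("pics/w2c.png",cv2.resize(a,None,fx=3.1,fy=3.1,interpolation=cv2.INTER_CUBIC))
```

```text
(no output)
```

View pics/w2c.png

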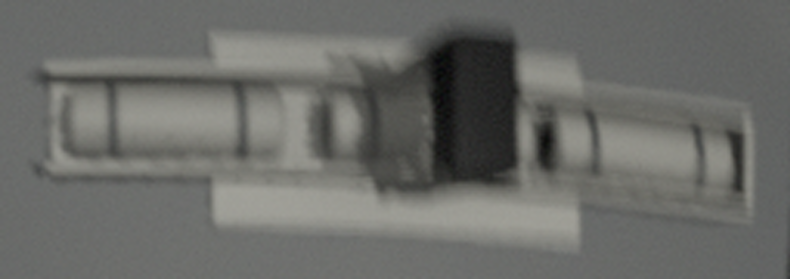

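Run:
```python
from h import *
np.set_printoptions(precision=4,suppress=True)
d=np.load("pics/w2.npz");CAM["wrist"]=dict(K=d["K"],mount=d["M"],state=dict(tool_pos=d["p"],tcp_rot=d["r"]))
C=lambda x,y:(285+x/3.1,55+y/3.1)
print("grip top",plane("wrist",C(488,108),.100), "len",plane("wrist",C(488,42),.100)-plane("wrist",C(488,176),.100))
# mouth: wall tops ends (z .044)
m=(plane("wrist",C(42,74),.044)+plane("wrist",C(40,171),.044))/2
c=(plane("wrist",C(750,106),.044)+plane("wrist",C(750,218),.044))/2
print(m,c,np.linalg.norm(c-m),np.degrees(np.arctan2(*(c-m)[1::-1])),"mid",(m+c)/2)
for p in [(212,32),(212,220),(578,248)]: print("plate",plane("wrist",C(*p),.015))
e=plane("wrist",C(578,248),.015)-plane("wrist",C(212,220),.015); print(np.linalg.norm(e),np.degrees(np.arctan2(e[1],e[0])))
```

```text
grip top [0.5064 0.2509 0.1   ] len [-0.0076  0.0328  0.    ]
[0.3987 0.2255 0.044 ] [0.611  0.2768 0.044 ] 0.2184204649509087 13.58637399627879 mid [0.5049 0.2512 0.044 ]
plate [0.4405 0.2686 0.015 ]
plate [0.454  0.2105 0.015 ]
plate [0.5715 0.2346 0.015 ]
0.11993728454608653 11.591500786860305
```

```bash
python3 -c "
from h import *
plan([.506,.251,.19],down(np.radians(13.2)))"
```

```text
t 5.15 pos [0.4458 0.12   0.2534] F [ 0.3  0.9 -0.9] w 1.002 | turn [-0.0007 -0.0003 -0.0002] shift [ 0.884 -1.137  0.636]
```

Request:
{"fn": "move_arm", "kwargs": {"series": "0 0 0 .11 -.12 .07 1;0 0 0 .22 -.25 .14 1;0 0 0 .33 -.38 .21 1;0 0 0 .44 -.5 .28 1;0 0 0 .55 -.63 .35 1;0 0 0 .66 -.75 .42 1;0 0 0 .77 -.88 .5 1;0 0 0 .88 -1 .5 1"}}

```text
time: 5.95
tool_pos: [0.5094, 0.2356, 0.2008]
tcp_rot: [3.122, 0.346, -0.006]
wrist_force: [-0.5, -1.0, 0.1]
width: 1.002
```

Run:
```python
from h import *
c=snap('wrist','pics/w3.png')
plan([.506,.251,.092],down(np.radians(13.2)))
a=cv2.imread("pics/w3.png")[60:300,180:500]; cv2.imwrite("pics/w3c.png",cv2.resize(a,None,fx=2.5,fy=2.5,interpolation=cv2.INTER_CUBIC))
```

```text
t 6.0 pos [0.5111 0.2376 0.2019] F [ 2.3  0.6 -0.1] w 0.997 | turn [-0.0006  0.0002 -0.0044] shift [-0.02  -0.141  1.099]
```

View pics/w3c.png

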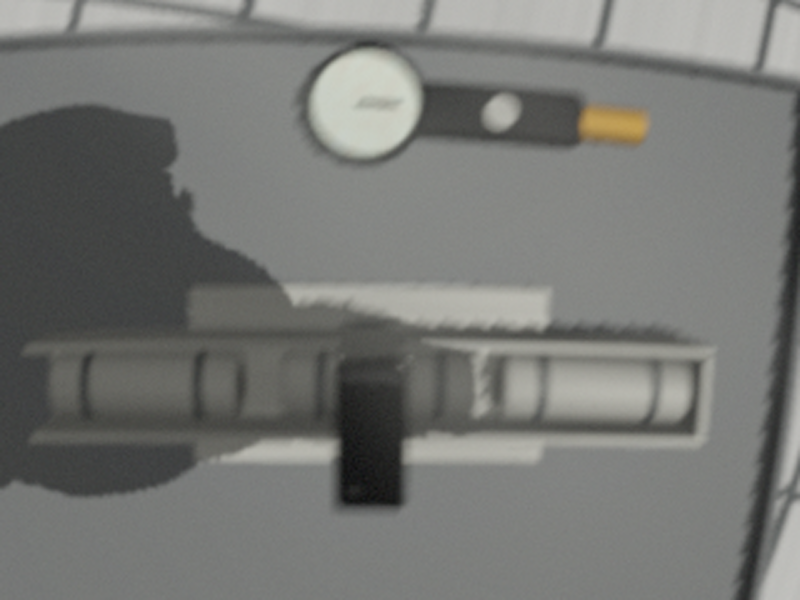

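Run:
```python
from h import *
np.set_printoptions(precision=4,suppress=True)
d=np.load("pics/w3.npz");CAM["wrist"]=dict(K=d["K"],mount=d["M"],state=dict(tool_pos=d["p"],tcp_rot=d["r"]))
C=lambda x,y:(180+x/2.5,60+y/2.5)
for p in [(338,380),(404,380),(404,503),(338,503),(371,441)]: print("grip top",plane("wrist",C(*p),.100))
m=(plane("wrist",C(27,350),.044)+plane("wrist",C(33,438),.044))/2
c=(plane("wrist",C(714,348),.044)+plane("wrist",C(706,443),.044))/2
print(m,c,np.linalg.norm(c-m),np.degrees(np.arctan2(*(c-m)[1::-1])),"mid",(m+c)/2)
G=np.array([.507,.2505,.1]);print((proj("wrist",G)-[180,60])*2.5)
```

```text
grip top [0.4974 0.2643 0.1   ]
grip top [0.513  0.2679 0.1   ]
grip top [0.5203 0.2372 0.1   ]
grip top [0.5041 0.2336 0.1   ]
grip top [0.5086 0.2511 0.1   ]
[0.4032 0.2282 0.044 ] [0.6152 0.2756 0.044 ] 0.21717592568278354 12.621336478437922 mid [0.5092 0.2519 0.044 ]
[363.9664 442.0517]
```

Request:
{"fn": "move_arm", "kwargs": {"series": "0 0 0 0 -.12 .12 1;0 0 0 0 -.12 .25 1;0 0 0 -.01 -.13 .38 1;0 0 0 -.01 -.13 .5 1;0 0 0 -.01 -.13 .63 1;0 0 0 -.01 -.13 .75 1;0 0 0 -.01 -.13 .88 1;0 0 0 -.01 -.13 .98 1"}}

```text
time: 6.8
tool_pos: [0.5056, 0.2469, 0.1039]
tcp_rot: [3.122, 0.347, -0.001]
wrist_force: [-0.3, -0.1, 0.1]
width: 1.0
```

```bash
python3 -c "
from h import *
plan([.508,.251,.092],down(np.radians(13.0)))
snap('wrist','pics/w4.png')"
```

```text
t 6.8 pos [0.5056 0.2469 0.1039] F [-0.3 -0.1  0.1] w 1.0 | turn [ 0.0001  0.0004 -0.0025] shift [ 0.033 -0.035  0.119]
```

View pics/w4.png

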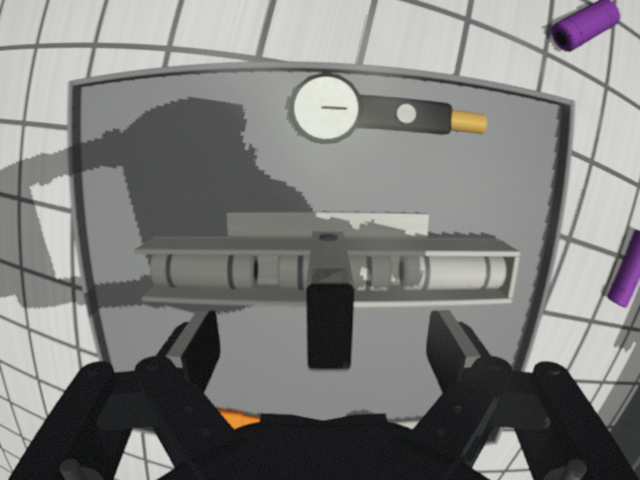

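Request:
{"fn": "move_arm", "kwargs": {"series": "0 0 -.002 .03 -.03 .06 1;0 0 -.002 .03 -.03 .12 1;0 0 -.002 .03 -.03 .12 1;0 0 -.002 .03 -.03 .12 -1;0 0 -.002 .03 -.03 .12 -1;0 0 -.002 .03 -.03 .12 -1;0 0 -.002 .03 -.03 .12 -1;0 0 -.002 .03 -.03 .12 -1", "squeeze": 80}}

```text
time: 7.65
tool_pos: [0.5084, 0.2509, 0.0939]
tcp_rot: [-3.121, -0.354, -0.001]
wrist_force: [0.6, 0.0, -4.7]
width: 0.194
```

```bash
python3 -c "
from h import *
plan([.508,.251,.16],down(np.radians(13.0)))
snap('wrist','pics/w5.png')"
```

```text
t 7.65 pos [0.5084 0.2509 0.0939] F [ 0.6  0.  -4.7] w 0.194 | turn [-0.0001 -0.0002 -0.0004] shift [-0.003 -0.002 -0.661]
```

View pics/w5.png

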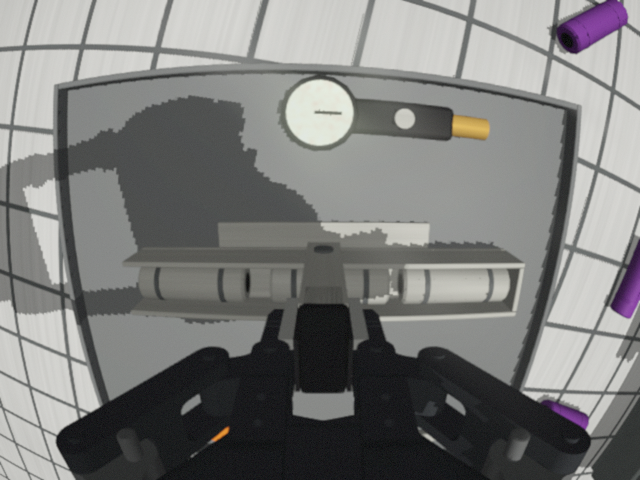

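Request:
{"fn": "move_arm", "kwargs": {"series": "0 0 0 0 0 -.02 -1;0 0 0 0 0 -.06 -1;0 0 0 0 0 -.13 -1;0 0 0 0 0 -.23 -1;0 0 0 0 0 -.36 -1;0 0 0 0 0 -.5 -1;0 0 0 0 0 -.63 -1;0 0 0 0 0 -.7 -1"}}

```text
time: 8.5
tool_pos: [0.5093, 0.2513, 0.166]
tcp_rot: [-3.12, -0.354, -0.005]
wrist_force: [0.2, -0.5, -6.6]
width: 0.198
```

```bash
python3 -c "
from h import *
plan([.508,.251,.16],down(np.radians(13.0)))
snap('wrist','pics/w6.png')"
```

```text
t 8.5 pos [0.5093 0.2513 0.166 ] F [ 0.2 -0.5 -6.6] w 0.198 | turn [-0.0003 -0.0017 -0.0004] shift [-0.014  0.     0.059]
```

View pics/w6.png

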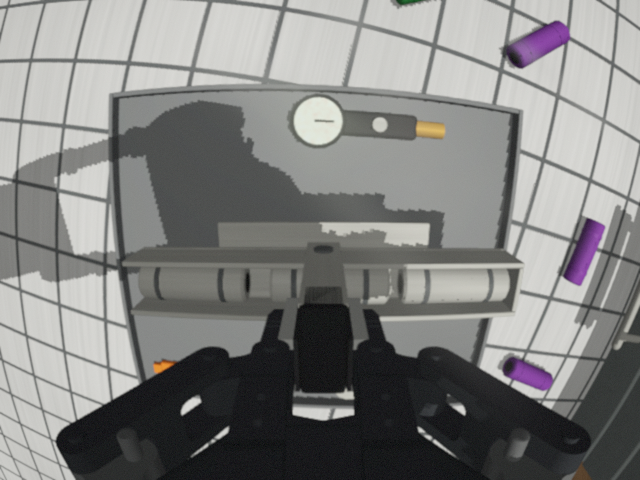

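Request:
{"fn": "move_arm", "kwargs": {"series": "0 0 0 0 .02 0 -1;0 0 0 0 .07 0 -1;0 0 0 0 .15 0 -1;0 0 0 0 .27 0 -1;0 0 0 0 .41 0 -1;0 0 0 0 .57 0 -1;0 0 0 0 .75 0 -1;0 0 0 0 .95 0 -1"}}

```text
time: 9.35
tool_pos: [0.5297, 0.1564, 0.1632]
tcp_rot: [3.121, 0.354, -0.0]
wrist_force: [0.7, -0.0, -6.5]
width: 0.196
```

Request:
{"fn": "move_arm", "kwargs": {"series": "0 0 0 0 .12 0 -1;0 0 0 0 .25 0 -1;0 0 0 0 .38 0 -1;0 0 0 0 .5 0 -1;0 0 0 0 .63 0 -1;0 0 0 0 .75 0 -1;0 0 0 0 .88 0 -1;0 0 0 0 1 0 -1"}}

```text
time: 10.15
tool_pos: [0.5521, 0.0597, 0.1633]
tcp_rot: [3.121, 0.355, -0.0]
wrist_force: [0.6, -0.8, -6.4]
width: 0.195
```

Request:
{"fn": "move_arm", "kwargs": {"series": "0 0 0 0 .12 0 -1;0 0 0 0 .25 0 -1;0 0 0 0 .38 0 -1;0 0 0 0 .5 0 -1;0 0 0 0 .63 0 -1;0 0 0 0 .75 0 -1;0 0 0 0 .88 0 -1;0 0 0 0 1 0 -1"}}

```text
time: 10.95
tool_pos: [0.5746, -0.0378, 0.1633]
tcp_rot: [3.121, 0.354, -0.0]
wrist_force: [-0.1, 0.5, -6.2]
width: 0.194
```

```bash
python3 -c "
from h import *
plan([.596,-.163,.168],down(np.radians(17.5)))
snap('wrist','pics/w7.png')"
```

```text
t 10.95 pos [ 0.5746 -0.0378  0.1633] F [-0.1  0.5 -6.2] w 0.194 | turn [ 0.      0.     -0.0379] shift [-0.072  1.268 -0.047]
```

View pics/w7.png

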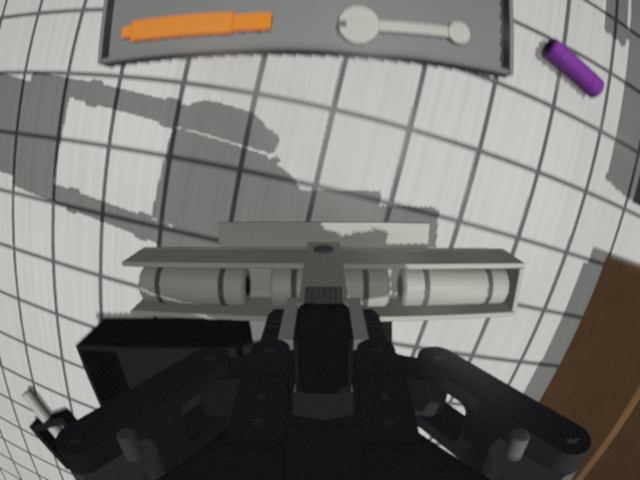

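Request:
{"fn": "move_arm", "kwargs": {"series": "0 0 -.004 -.01 .12 0 -1;0 0 -.009 -.02 .24 0 -1;0 0 -.014 -.03 .36 -.01 -1;0 0 -.019 -.03 .48 -.02 -1;0 0 -.024 -.04 .6 -.02 -1;0 0 -.029 -.05 .71 -.03 -1;0 0 -.034 -.06 .81 -.04 -1;0 0 -.038 -.07 .91 -.05 -1"}}

```text
time: 11.8
tool_pos: [0.588, -0.1278, 0.1683]
tcp_rot: [-3.105, -0.479, 0.0]
wrist_force: [0.5, 0.2, -6.5]
width: 0.192
```

```bash
cat >> h.py <<'E'
def pour(deg,mouth=(.492,-.196,.088),yaw=17.5):
    t=np.radians(deg);y=np.radians(yaw);a=.109*np.cos(t)-.073*np.sin(t);z=.109*np.sin(t)+.073*np.cos(t)
    p=np.array([mouth[0]+a*np.cos(y),mouth[1]+a*np.sin(y),mouth[2]+z])
    return p,down(y,t)
E
python3 - <<'E'
from h import *
s=bot.read_state()
M=R.from_rotvec(s["tcp_rot"]).apply([-.109,0,.073])+s["tool_pos"]; print("mouth",M)
for a in (0,5,10,20): print(a);plan(*pour(a))
B=down(0,.3); print(B.apply([1,0,0]))
E
```

```text
mouth [ 0.48402016 -0.16062287  0.09533145]
0
t 11.8 pos [ 0.588  -0.1278  0.1683] F [ 0.5  0.2 -6.5] w 0.192 | turn [-0.0001  0.      0.0004] shift [-0.031  0.362  0.073]
5
t 11.8 pos [ 0.588  -0.1278  0.1683] F [ 0.5  0.2 -6.5] w 0.192 | turn [-0.0001  0.0417  0.0004] shift [-0.098  0.362 -0.019]
10
t 11.8 pos [ 0.588  -0.1278  0.1683] F [ 0.5  0.2 -6.5] w 0.192 | turn [-0.0001  0.0834  0.0004] shift [-0.174  0.362 -0.105]
20
t 11.8 pos [ 0.588  -0.1278  0.1683] F [ 0.5  0.2 -6.5] w 0.192 | turn [-0.0002  0.1667  0.0004] shift [-0.346  0.362 -0.256]
[0.95533649 0.         0.29552021]
```

Request:
{"fn": "move_arm", "kwargs": {"series": "0 .005 0 -.01 .07 0 -1;0 .012 0 -.03 .13 -.01 -1;0 .02 0 -.04 .19 -.02 -1;0 .03 0 -.06 .24 -.03 -1;0 .04 0 -.09 .29 -.04 -1;0 .05 0 -.11 .32 -.05 -1;0 .06 0 -.13 .35 -.06 -1;0 .0667 0 -.143 .36 -.072 -1"}}

```text
time: 12.6
tool_pos: [0.5846, -0.166, 0.1755]
tcp_rot: [-3.076, -0.473, -0.217]
wrist_force: [-0.0, -0.2, -6.2]
width: 0.191
```

Run:
```python
from h import *
snap('wrist','pics/w8.png'); snap('side','pics/s8.png'); snap('scene','pics/c8.png')
s=bot.read_state()
M=R.from_rotvec(s["tcp_rot"]).apply([-.109,0,.073])+s["tool_pos"]; print("mouth",M)
for a in (8,12,13): print(a);plan(*pour(a))
a=cv2.imread("pics/c8.png")[150:330,160:400]; b=cv2.imread("pics/w8.png")[200:400,90:357]
cv2.imwrite("pics/m8.png",np.vstack([cv2.resize(a,(400,300)),cv2.resize(b,(400,300))]))
```

```text
mouth [ 0.49154094 -0.19505778  0.08813897]
8
t 12.75 pos [ 0.5848 -0.1657  0.1756] F [ 0.6  0.7 -6.6] w 0.196 | turn [-0.     -0.0001 -0.0001] shift [0.002 0.01  0.002]
12
t 12.75 pos [ 0.5848 -0.1657  0.1756] F [ 0.6  0.7 -6.6] w 0.196 | turn [-0.      0.0332 -0.0001] shift [-0.052  0.01  -0.072]
13
t 12.75 pos [ 0.5848 -0.1657  0.1756] F [ 0.6  0.7 -6.6] w 0.196 | turn [-0.      0.0415 -0.0001] shift [-0.066  0.01  -0.09 ]
```

View pics/m8.png

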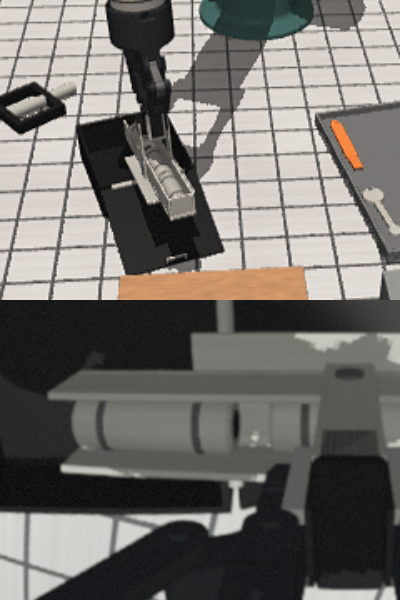

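View pics/s8.png

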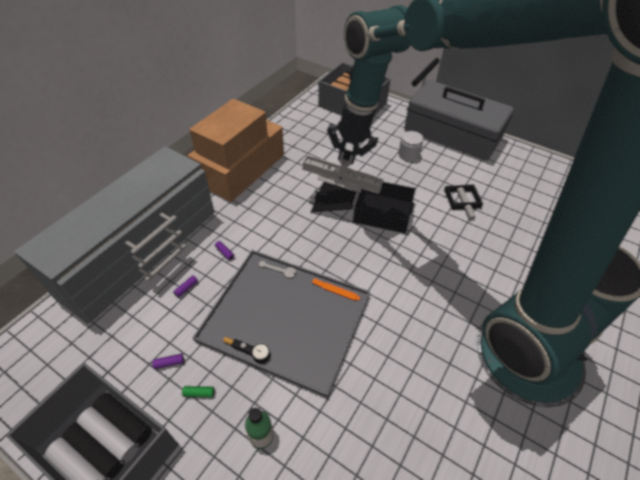

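Request:
{"fn": "move_arm", "kwargs": {"series": "0 .01 0 -.015 .01 -.02 -1;0 .02 0 -.03 .01 -.04 -1;0 .033 0 -.052 .01 -.072 -1;0 .0415 0 -.066 .01 -.09 -1;0 .0415 0 -.066 .01 -.09 -1;0 .0415 0 -.066 .01 -.09 -1;0 .033 0 -.052 .01 -.072 -1;0 .025 0 -.039 .01 -.054 -1"}}

```text
time: 13.55
tool_pos: [0.5813, -0.168, 0.1803]
tcp_rot: [-3.063, -0.472, -0.293]
wrist_force: [0.1, 0.3, -6.6]
width: 0.195
```

```bash
cat > look.py <<'E'
import sys
from h import *
n=sys.argv[1]; snap('wrist',f'pics/{n}.png'); s=CAM['wrist']['state']
Rm=R.from_rotvec(s["tcp_rot"]); print("mouth",(Rm.apply([-.109,0,.073])+s["tool_pos"]).round(4),"tilt",np.degrees(np.arcsin(Rm.apply([1,0,0])[2])).round(2))
a=cv2.imread(f"pics/{n}.png"); b=cv2.imread("pics/w8.png")
r=(slice(240,315),slice(110,320))
cv2.imwrite(f"pics/{n}m.png",np.vstack([cv2.resize(x[r],(630,225)) for x in (b,a)]))
for nm,(x0,x1) in dict(front=(140,230),back=(400,510)).items():
    t=b[262:300,x0:x1]; m=cv2.matchTemplate(a[258:304,max(0,x0-60):x1+20],t,cv2.TM_CCOEFF_NORMED); _,v,_,l=cv2.minMaxLoc(m); print(nm,"shift px",l[0]+max(0,x0-60)-x0,round(v,3))
for q in map(float,sys.argv[2:]): print(q,end=' ');plan(*pour(q))
E
python3 look.py w9 11 14 15
```

```text
mouth [ 0.4925 -0.196   0.0879] tilt 10.94
front shift px 0 0.962
back shift px -1 0.997
11.0 t 13.6 pos [ 0.5819 -0.1677  0.1801] F [ 1.8  0.2 -6. ] w 0.194 | turn [0.     0.0007 0.0003] shift [-0.011 -0.    -0.006]
14.0 t 13.6 pos [ 0.5819 -0.1677  0.1801] F [ 1.8  0.2 -6. ] w 0.194 | turn [-0.      0.0257  0.0003] shift [-0.05  -0.    -0.062]
15.0 t 13.6 pos [ 0.5819 -0.1677  0.1801] F [ 1.8  0.2 -6. ] w 0.194 | turn [-0.      0.034   0.0003] shift [-0.064 -0.    -0.08 ]
```

Request:
{"fn": "move_arm", "kwargs": {"series": "0 .008 0 -.014 0 -.018 -1;0 .02 0 -.034 0 -.043 -1;0 .029 0 -.05 0 -.063 -1;0 .029 0 -.05 0 -.063 -1;0 .029 0 -.05 0 -.063 -1;0 .029 0 -.05 0 -.063 -1;0 .017 0 -.028 0 -.036 -1;0 .008 0 -.014 0 -.018 -1"}}

```text
time: 14.4
tool_pos: [0.5798, -0.1685, 0.1818]
tcp_rot: [-3.058, -0.471, -0.318]
wrist_force: [0.1, -0.3, -6.2]
width: 0.194
```

```bash
python3 look.py w10 12 16
```

```text
mouth [ 0.4924 -0.1961  0.0879] tilt 11.88
front shift px -1 0.965
back shift px -3 0.985
12.0 t 14.45 pos [ 0.5804 -0.1682  0.1816] F [ 1.4 -0.8 -6.4] w 0.2 | turn [0.     0.0011 0.0003] shift [-0.011 -0.    -0.007]
16.0 t 14.45 pos [ 0.5804 -0.1682  0.1816] F [ 1.4 -0.8 -6.4] w 0.2 | turn [0.     0.0344 0.0003] shift [-0.065 -0.    -0.081]
```

View pics/w10m.png

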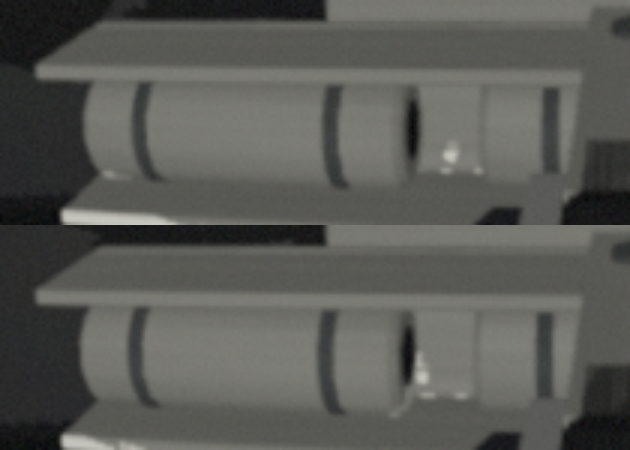

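Request:
{"fn": "move_arm", "kwargs": {"series": "0 .01 0 -.017 0 -.022 -1;0 .02 0 -.034 0 -.043 -1;0 .029 0 -.05 0 -.063 -1;0 .029 0 -.05 0 -.063 -1;0 .029 0 -.05 0 -.063 -1;0 .029 0 -.05 0 -.063 -1;0 .012 0 -.02 0 -.025 -1;0 0 0 0 0 0 -1"}}

```text
time: 15.25
tool_pos: [0.5797, -0.1685, 0.1819]
tcp_rot: [-3.058, -0.471, -0.319]
wrist_force: [-0.1, -0.4, -5.8]
width: 0.193
```

```bash
python3 look.py w11 12 16
```

```text
mouth [ 0.4923 -0.1961  0.088 ] tilt 11.92
front shift px -3 0.962
back shift px -6 0.977
12.0 t 15.3 pos [ 0.5805 -0.1682  0.1818] F [ 1.7  0.7 -6.7] w 0.196 | turn [0.0001 0.0008 0.0002] shift [-0.012 -0.001 -0.006]
16.0 t 15.3 pos [ 0.5805 -0.1682  0.1818] F [ 1.7  0.7 -6.7] w 0.196 | turn [0.0001 0.0342 0.0002] shift [-0.065 -0.001 -0.08 ]
```

View pics/w11m.png

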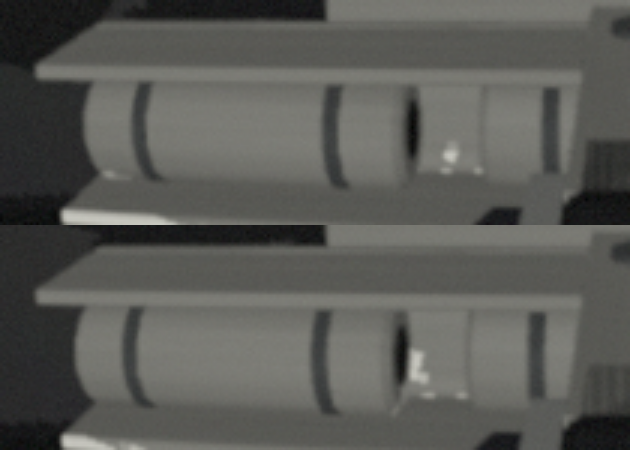

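Request:
{"fn": "move_arm", "kwargs": {"series": "0 .015 0 -.025 0 -.028 -1;0 .029 0 -.048 0 -.063 -1;0 .0375 0 -.061 0 -.083 -1;0 .0375 0 -.061 0 -.083 -1;0 .0375 0 -.061 0 -.083 -1;0 .0375 0 -.061 0 -.083 -1;0 .02 0 -.033 0 -.043 -1;0 .008 0 -.014 0 -.018 -1"}}

```text
time: 16.1
tool_pos: [0.5781, -0.169, 0.1833]
tcp_rot: [-3.053, -0.47, -0.344]
wrist_force: [0.9, 0.8, -5.4]
width: 0.192
```

```bash
python3 look.py w12 13 16
```

```text
mouth [ 0.4923 -0.1961  0.0878] tilt 12.86
front shift px -6 0.954
back shift px -10 0.952
13.0 t 16.15 pos [ 0.5789 -0.1687  0.1831] F [ 1.3 -0.4 -6.2] w 0.197 | turn [-0.      0.0013  0.0003] shift [-0.011 -0.001 -0.008]
16.0 t 16.15 pos [ 0.5789 -0.1687  0.1831] F [ 1.3 -0.4 -6.2] w 0.197 | turn [-0.      0.0263  0.0003] shift [-0.051 -0.001 -0.064]
```

View pics/w12m.png

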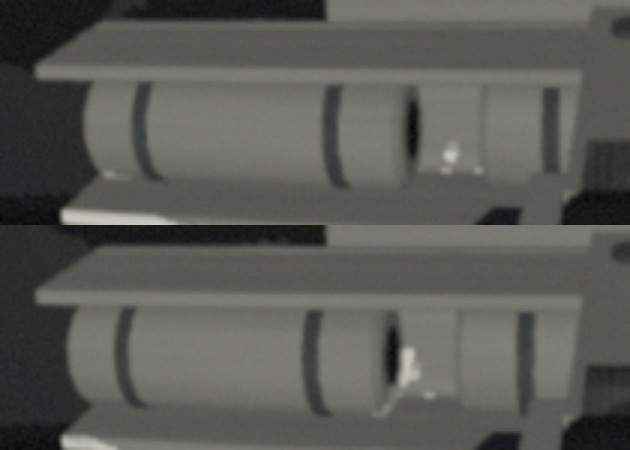

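Request:
{"fn": "move_arm", "kwargs": {"series": "0 .015 0 -.025 0 -.028 -1;0 .032 0 -.053 0 -.07 -1;0 .0417 0 -.069 0 -.092 -1;0 .0417 0 -.069 0 -.092 -1;0 .0417 0 -.069 0 -.092 -1;0 .0417 0 -.069 0 -.092 -1;0 .02 0 -.033 0 -.043 -1;0 .008 0 -.014 0 -.018 -1"}}

```text
time: 16.95
tool_pos: [0.5766, -0.1695, 0.1847]
tcp_rot: [-3.047, -0.47, -0.369]
wrist_force: [0.4, 0.2, -6.9]
width: 0.194
```

```bash
python3 look.py w13 14 18
```

```text
mouth [ 0.4923 -0.1961  0.0878] tilt 13.82
front shift px -13 0.884
back shift px -19 0.874
14.0 t 17.0 pos [ 0.5773 -0.1692  0.1846] F [ 1.2 -0.7 -6.9] w 0.199 | turn [0.     0.0015 0.0004] shift [-0.012 -0.001 -0.009]
18.0 t 17.0 pos [ 0.5773 -0.1692  0.1846] F [ 1.2 -0.7 -6.9] w 0.199 | turn [-0.      0.0349  0.0004] shift [-0.066 -0.001 -0.083]
```

View pics/w13m.png

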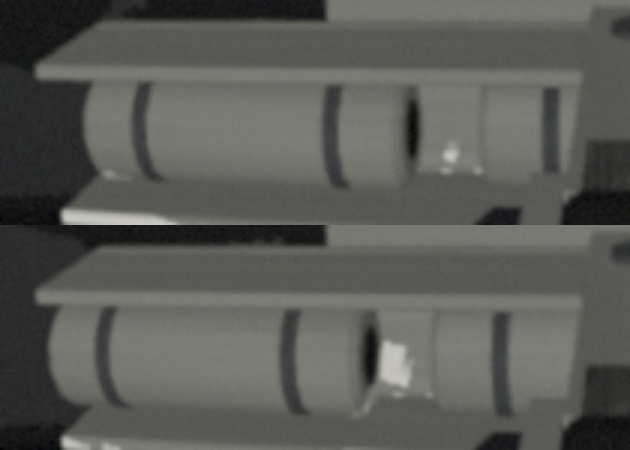

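Request:
{"fn": "move_arm", "kwargs": {"series": "0 .015 0 -.025 0 -.028 -1;0 .032 0 -.053 0 -.07 -1;0 .0417 0 -.069 0 -.092 -1;0 .0417 0 -.069 0 -.092 -1;0 .0417 0 -.069 0 -.092 -1;0 .0417 0 -.069 0 -.092 -1;0 .02 0 -.033 0 -.043 -1;0 0 0 0 0 0 -1"}}

```text
time: 17.8
tool_pos: [0.5762, -0.1697, 0.1848]
tcp_rot: [-3.048, -0.468, -0.369]
wrist_force: [-0.7, -0.1, -5.7]
width: 0.194
```

```bash
python3 look.py w14 14 18
```

```text
mouth [ 0.4919 -0.1962  0.0879] tilt 13.8
front shift px -25 0.638
back shift px -37 0.764
14.0 t 17.85 pos [ 0.5776 -0.1693  0.1847] F [ 3.1 -0.8 -6.3] w 0.192 | turn [0.0002 0.0018 0.0001] shift [-0.014 -0.002 -0.009]
18.0 t 17.85 pos [ 0.5776 -0.1693  0.1847] F [ 3.1 -0.8 -6.3] w 0.192 | turn [0.0002 0.0351 0.0001] shift [-0.068 -0.002 -0.083]
```

View pics/w14m.png

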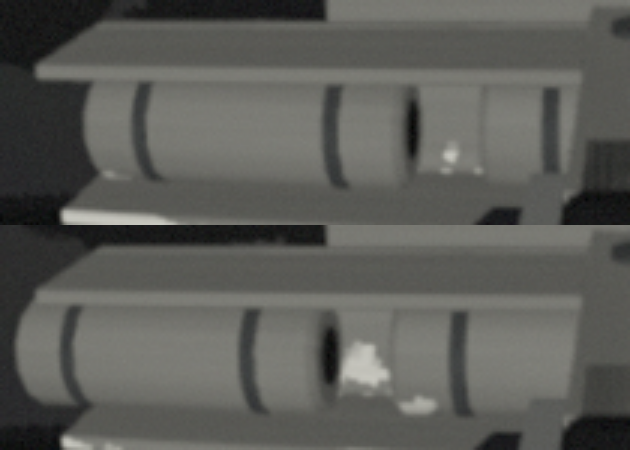

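Request:
{"fn": "move_arm", "kwargs": {"series": "0 .015 0 -.025 0 -.028 -1;0 .032 0 -.053 0 -.07 -1;0 .0417 0 -.069 0 -.092 -1;0 .0417 0 -.069 0 -.092 -1;0 .0417 0 -.069 0 -.092 -1;0 .0417 0 -.069 0 -.092 -1;0 .02 0 -.033 0 -.043 -1;0 0 0 0 0 0 -1"}}

```text
time: 18.65
tool_pos: [0.5762, -0.1697, 0.1848]
tcp_rot: [-3.048, -0.468, -0.369]
wrist_force: [1.1, 0.6, -6.9]
width: 0.191
```

```bash
sed -i 's/slice(110,320)/slice(70,320)/; s/(630,225)/(750,225)/' look.py; python3 look.py w15 14 18
```

```text
mouth [ 0.4919 -0.1962  0.0879] tilt 13.81
front shift px -17 0.49
back shift px -56 0.701
14.0 t 18.7 pos [ 0.5776 -0.1693  0.1847] F [ 2.3 -0.4 -6.3] w 0.201 | turn [0.0002 0.0018 0.0001] shift [-0.015 -0.003 -0.008]
18.0 t 18.7 pos [ 0.5776 -0.1693  0.1847] F [ 2.3 -0.4 -6.3] w 0.201 | turn [0.0002 0.0351 0.0001] shift [-0.068 -0.003 -0.082]
```

View pics/w15m.png

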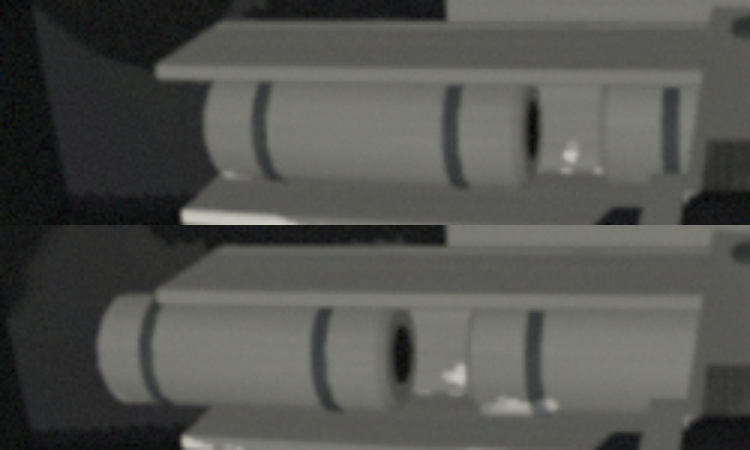

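Request:
{"fn": "move_arm", "kwargs": {"series": "0 .015 0 -.025 0 -.028 -1;0 .032 0 -.053 0 -.07 -1;0 .0417 0 -.069 0 -.092 -1;0 .0417 0 -.069 0 -.092 -1;0 .0417 0 -.069 0 -.092 -1;0 .0417 0 -.069 0 -.092 -1;0 .02 0 -.033 0 -.043 -1;0 0 0 0 0 0 -1"}}

```text
time: 19.5
tool_pos: [0.5764, -0.1697, 0.1851]
tcp_rot: [-3.048, -0.469, -0.37]
wrist_force: [-0.1, 1.0, -4.9]
width: 0.197
```

```bash
python3 look.py w16 14 18
```

```text
mouth [ 0.4922 -0.1964  0.0882] tilt 13.83
front shift px 12 0.643
back shift px -49 0.576
14.0 t 19.55 pos [ 0.5779 -0.1694  0.1851] F [ 2.4 -0.4 -5.1] w 0.196 | turn [0.0004 0.0015 0.0002] shift [-0.018 -0.005 -0.005]
18.0 t 19.55 pos [ 0.5779 -0.1694  0.1851] F [ 2.4 -0.4 -5.1] w 0.196 | turn [0.0004 0.0348 0.0002] shift [-0.071 -0.005 -0.079]
```

View pics/w16m.png

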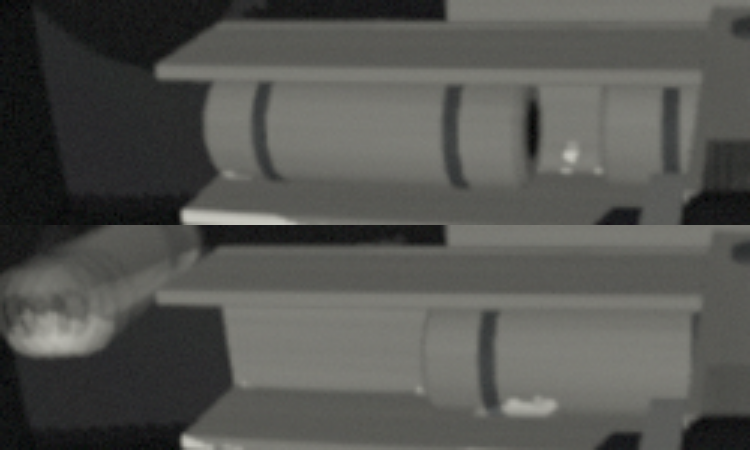

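```bash
python3 -c "
from h import *
plan(*pour(0,(.492,-.196,.11)))"
```

```text
t 19.55 pos [ 0.5779 -0.1694  0.1851] F [ 2.4 -0.4 -5.1] w 0.196 | turn [ 5.000e-04 -1.152e-01  1.000e-04] shift [ 0.18  -0.005  0.066]
```

Request:
{"fn": "move_arm", "kwargs": {"series": "0 -.008 0 .012 0 0 -1;0 -.022 0 .035 0 .01 -1;0 -.04 0 .062 0 .02 -1;0 -.06 0 .094 0 .035 -1;0 -.08 0 .125 0 .045 -1;0 -.098 0 .15 0 .055 -1;0 -.11 0 .17 0 .06 -1;0 -.1155 0 .18 0 .066 -1"}}

```text
time: 20.35
tool_pos: [0.595, -0.1636, 0.1829]
tcp_rot: [-3.105, -0.479, -0.001]
wrist_force: [-0.2, -0.1, -4.5]
width: 0.197
```

Run:
```python
from h import *
plan([.5086,.2510,.170],down(np.radians(13)))
snap('wrist','pics/w17.png')
```

```text
t 20.35 pos [ 0.595  -0.1636  0.1829] F [-0.2 -0.1 -4.5] w 0.197 | turn [ 0.     -0.0004  0.0378] shift [ 0.425 -4.213  0.128]
```

View pics/w17.png

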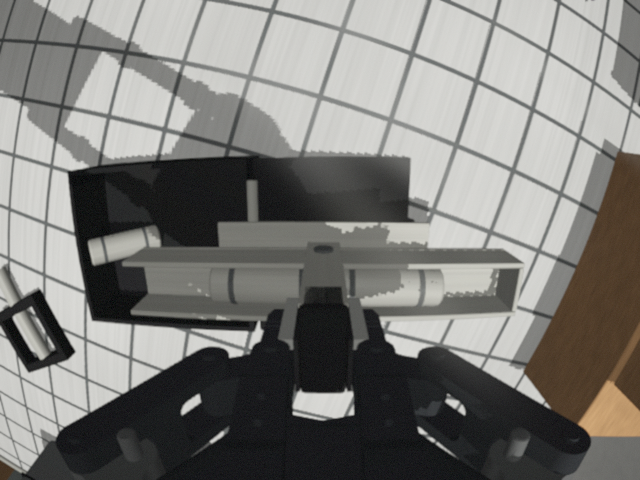

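Request:
{"fn": "move_arm", "kwargs": {"series": "0 0 .002 0 -.02 0 -1;0 0 .006 .01 -.07 0 -1;0 0 .012 .02 -.15 0 -1;0 0 .018 .03 -.26 0 -1;0 0 .024 .04 -.4 0 -1;0 0 .03 .06 -.55 0 -1;0 0 .035 .08 -.72 0 -1;0 0 .038 .1 -.9 0 -1"}}

```text
time: 21.2
tool_pos: [0.5761, -0.0736, 0.1827]
tcp_rot: [-3.121, -0.353, -0.001]
wrist_force: [0.1, -0.3, -5.4]
width: 0.199
```

Request:
{"fn": "move_arm", "kwargs": {"series": "0 0 0 0 -.12 0 -1;0 0 0 0 -.25 0 -1;0 0 0 0 -.38 0 -1;0 0 0 0 -.5 0 -1;0 0 0 0 -.63 0 -1;0 0 0 0 -.75 0 -1;0 0 0 0 -.88 0 -1;0 0 0 0 -1 0 -1"}}

```text
time: 22.0
tool_pos: [0.554, 0.0236, 0.1826]
tcp_rot: [-3.121, -0.354, -0.001]
wrist_force: [-0.2, 0.3, -4.5]
width: 0.2
```

Request:
{"fn": "move_arm", "kwargs": {"series": "0 0 0 0 -.12 0 -1;0 0 0 0 -.25 0 -1;0 0 0 0 -.38 0 -1;0 0 0 0 -.5 0 -1;0 0 0 0 -.63 0 -1;0 0 0 0 -.75 0 -1;0 0 0 0 -.88 0 -1;0 0 0 0 -1 0 -1"}}

```text
time: 22.8
tool_pos: [0.5315, 0.1211, 0.1826]
tcp_rot: [-3.121, -0.354, -0.001]
wrist_force: [0.6, -0.7, -4.7]
width: 0.195
```

```bash
python3 -c "
from h import *
plan([.5086,.2510,.15],down(np.radians(13)))"
```

```text
t 22.8 pos [0.5315 0.1211 0.1826] F [ 0.6 -0.7 -4.7] w 0.195 | turn [-0.0001 -0.0002 -0.0004] shift [ 0.068 -1.318  0.326]
```

Request:
{"fn": "move_arm", "kwargs": {"series": "0 0 0 .01 -.12 0 -1;0 0 0 .02 -.25 0 -1;0 0 0 .03 -.38 0 -1;0 0 0 .04 -.51 0 -1;0 0 0 .05 -.63 .02 -1;0 0 0 .06 -.74 .05 -1;0 0 0 .07 -.84 .08 -1;0 0 0 .07 -.94 .1 -1"}}

```text
time: 23.6
tool_pos: [0.5172, 0.2139, 0.172]
tcp_rot: [3.121, 0.354, -0.0]
wrist_force: [0.5, -0.2, -5.3]
width: 0.195
```

```bash
python3 -c "
from h import *
plan([.5086,.2510,.11],down(np.radians(13)))"
```

```text
t 23.6 pos [0.5172 0.2139 0.172 ] F [ 0.5 -0.2 -5.3] w 0.195 | turn [ 0.0001  0.0001 -0.0004] shift [-0.001 -0.381  0.62 ]
```

Request:
{"fn": "move_arm", "kwargs": {"series": "0 0 0 0 -.09 .06 -1;0 0 0 0 -.17 .14 -1;0 0 0 0 -.24 .23 -1;0 0 0 0 -.3 .33 -1;0 0 0 0 -.35 .43 -1;0 0 0 0 -.38 .52 -1;0 0 0 0 -.38 .58 -1;0 0 0 0 -.38 .6 -1"}}

```text
time: 24.4
tool_pos: [0.5084, 0.2498, 0.1114]
tcp_rot: [3.121, 0.354, -0.002]
wrist_force: [-0.4, -0.2, -5.5]
width: 0.191
```

```bash
python3 -c "
from h import *
plan([.5086,.2510,.0935],down(np.radians(13)))
snap('wrist','pics/w18.png')"
```

```text
t 24.4 pos [0.5084 0.2498 0.1114] F [-0.4 -0.2 -5.5] w 0.191 | turn [ 0.0002  0.0007 -0.0003] shift [ 0.005 -0.012  0.179]
```

View pics/w18.png

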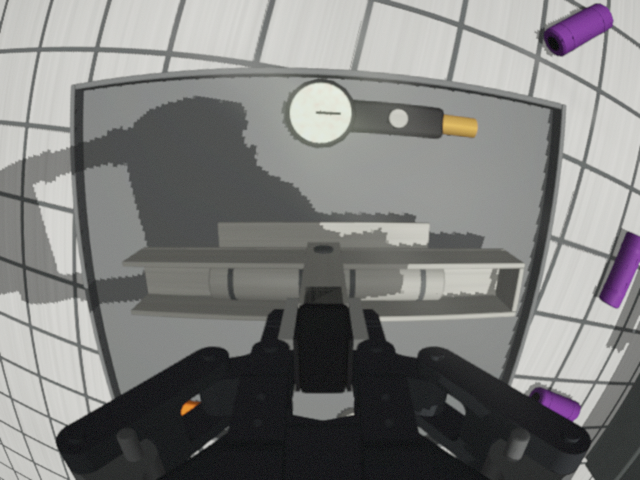

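Request:
{"fn": "move_arm", "kwargs": {"series": "0 0 0 0 -.01 .03 -1;0 0 0 0 -.01 .06 -1;0 0 0 0 -.01 .09 -1;0 0 0 0 -.01 .12 -1;0 0 0 0 -.01 .14 -1;0 0 0 0 -.01 .16 -1;0 0 0 0 -.01 .17 -1;0 0 0 0 -.01 .17 -1"}}

```text
time: 25.25
tool_pos: [0.5087, 0.2511, 0.0954]
tcp_rot: [3.121, 0.354, 0.0]
wrist_force: [-0.6, -0.7, -5.5]
width: 0.193
```

Request:
{"fn": "move_arm", "kwargs": {"series": "0 0 0 0 0 .005 -1;0 0 0 0 0 .01 -1;0 0 0 0 0 .015 -1;0 0 0 0 0 .02 -1;0 0 0 0 0 .023 -1;0 0 0 0 0 .023 -1;0 0 0 0 0 .023 -1;0 0 0 0 0 .023 -1"}}

```text
time: 26.05
tool_pos: [0.509, 0.2512, 0.0938]
tcp_rot: [-3.121, -0.354, -0.001]
wrist_force: [-1.5, -1.0, 1.0]
width: 0.199
```

Request:
{"fn": "move_arm", "kwargs": {"series": "0 0 0 0 0 .002 -.4;0 0 0 0 0 .002 0;0 0 0 0 0 .002 .5;0 0 0 0 0 .002 1;0 0 0 0 0 .002 1;0 0 0 0 0 .002 1;0 0 0 0 0 .002 1;0 0 0 0 0 .002 1"}}

```text
time: 26.85
tool_pos: [0.5089, 0.2512, 0.0931]
tcp_rot: [-3.121, -0.354, -0.001]
wrist_force: [0.4, -0.4, -0.7]
width: 1.0
```

```bash
python3 -c "
from h import *
plan([.5086,.2510,.0935],down(np.radians(13)))
snap('wrist','pics/w19.png')"
```

```text
t 26.85 pos [0.5089 0.2512 0.0931] F [ 0.4 -0.4 -0.7] w 1.0 | turn [-0.     -0.0002 -0.0004] shift [-0.003  0.001 -0.004]
```

View pics/w19.png

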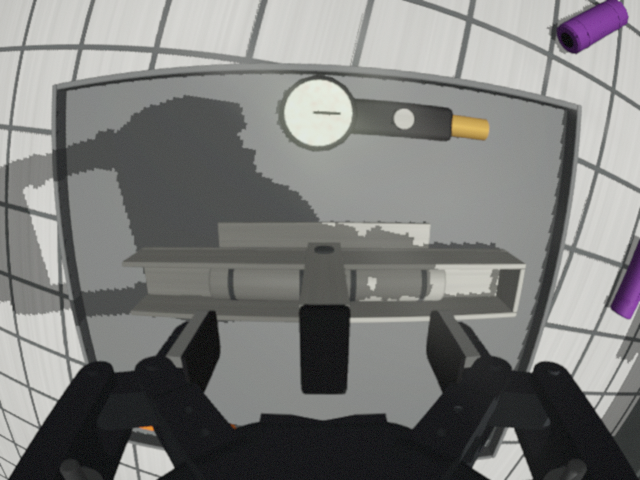

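Released; the trough stands where it was. Retreating straight up.

Request:
{"fn": "move_arm", "kwargs": {"series": "0 0 0 0 0 -.06 1;0 0 0 0 0 -.18 1;0 0 0 0 0 -.3 1;0 0 0 0 0 -.45 1;0 0 0 0 0 -.6 1;0 0 0 0 0 -.75 1;0 0 0 0 0 -.9 1;0 0 0 0 0 -1 1"}}

```text
time: 27.7
tool_pos: [0.5095, 0.2515, 0.1954]
tcp_rot: [-3.121, -0.354, -0.004]
wrist_force: [-0.3, 0.5, -0.1]
width: 1.005
```

Request:
{"fn": "move_arm", "kwargs": {"series": "0 0 0 0 .06 -.06 1;0 0 0 0 .18 -.1 1;0 0 0 0 .3 -.15 1;0 0 0 0 .45 -.2 1;0 0 0 0 .6 -.25 1;0 0 0 0 .75 -.3 1;0 0 0 0 .9 -.3 1;0 0 0 0 1 -.3 1"}}

```text
time: 28.5
tool_pos: [0.5316, 0.152, 0.2232]
tcp_rot: [3.122, 0.353, 0.001]
wrist_force: [0.0, 0.1, -0.2]
width: 1.001
```

Run:
```python
from h import *
for n in ("wrist","side","scene"): snap(n,f"pics/f_{n}.png")
print(bot.read_state()["time"],bot.read_state()["tool_pos"])
a=cv2.imread("pics/f_scene.png")[190:315,195:515];b=cv2.imread("pics/scene0.png")[190:315,195:515]
cv2.imwrite("pics/f_cmp.png",np.vstack([cv2.resize(x,(760,297)) for x in (b,a)]))
```

```text
28.65 [0.53120907 0.15293795 0.22278883]
```

View pics/f_cmp.png

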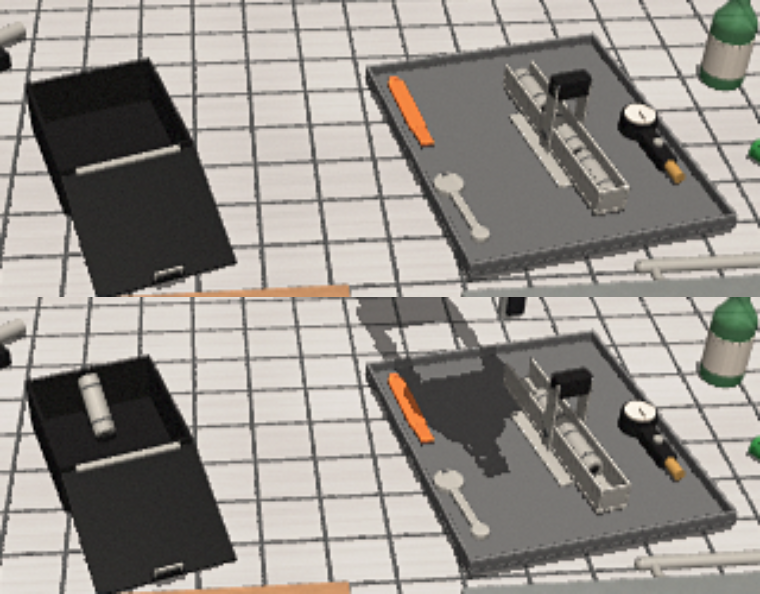

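View pics/f_wrist.png

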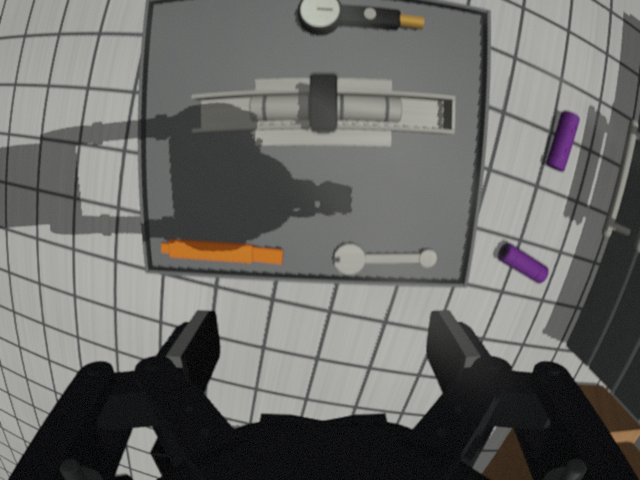

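View pics/f_side.png

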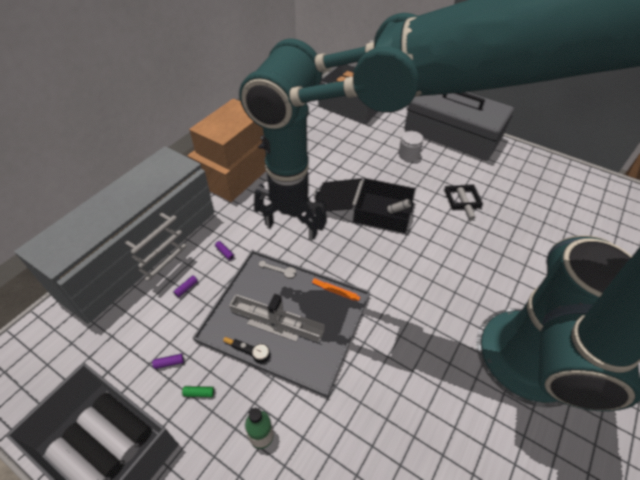

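```bash
python3 -c "
from workcell import bot
print(bot.finish_job())"
```

```text
the job is handed in; nothing more can be done
None
```

The job is done and handed in at about 28.7 s. I lifted the trough by its black grip, held the mouth about 88 mm above the shelf over the box, and tilted it in short pulses of 13 to 19 degrees. The front sleeve dropped into the box, the trough went back on the tray about 1 mm from where it stood, and I let go.

- **Sleeves:** The last pictures show one sleeve inside the box, near its back wall, and the other two still in the trough. The measured weight fell from about 6.5 N to 5 N when the first one dropped. The fingers only touched the grip bar.
- **Trough:** It stands upright on the tray, and the arm is clear of everything.
- **Box and bystanders:** They look unmoved against the first scene picture.
- **Tilt:** The sleeves did not break away at one sharp angle. They began creeping at about 14.5 degrees, so I worked the first one out in several 18 to 19 degree pulses. The two left in the trough have slid about 30 mm towards the mouth.
- **Checks that disagreed:** My sleeve-shift tracking stopped matching reliably in the last pulses, so I judged those by eye. The two camera estimates of the box centre differed by about 7 mm, which the box's size allowed for.

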